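# Pack and close the budgie carrier

## Task

Gently set the grey cuttlebone frame, tab upward, into the ribbed pocket on the floor of the white bird carrier, then close the carrier in order: fold the blue flap all the way down, then the yellow flap, then the green lid, and last swing the red latch bar fully round over the closed lid so that it points straight back across it. Do not disturb the bowl, the swing perch or the feeder clip.

Things in the scene. Friction and masses are not known exactly. Their poses are not given: they have to be found in the camera images.
- carrier: White plastic bird carrier fixed to the table, 140 (x) x 200 (y) mm; origin at the centre of its underside. Yaw within +-0.35 rad: x points away from the robot, y left. Floor 6 mm, walls 5 mm thick; wall tops at 97 (front, -x), 96 (left), 102 (right), 109 mm (back). A grey latch bracket, top 100 mm, juts 32 mm from the front at y = -45 mm.
- pocket (a point): Centre of the carrier's floor pocket, on the floor surface, 6 mm above the table and 25 mm in front of the carrier's centre (carrier x = -25 mm); axes as the carrier's. Grey ribs 10 mm high bound it, 62 mm (x) x 132 mm (y) inside: the frame lies in it with its long side along the carrier's y, either way round.
- cuttle_frame: Loose grey plastic cuttlebone frame with a white cuttlebone, 120 (x) x 50 (y) x 18 (z) mm, about 100 g; origin at the centre of its underside. A grey tab to hold it by stands at its centre: 30 mm (x) x 16 mm (y), its top 75 mm above the underside. The tab can be gripped across either pair of faces.
- blue_flap (a joint): Angle (rad) of the blue flap hinged on the carrier's left (+y) rim: 0 = closed, lying level over the opening (stop); 1.57 = upright; more = leaning outward. It has a stiff hinge and stays where it is left; about 0.6 N at its free edge moves it.
- blue_hinge (a point): Middle of the blue flap's hinge axis, on the carrier's left rim 100 mm above the table; the axis runs along the carrier's x. The flap is 128 mm wide along the hinge, 4 mm thick (centred on the axis plane), and its free edge is 105 mm from the axis.
- yellow_flap (a joint): Angle (rad) of the yellow flap hinged on the carrier's right (-y) rim; 0 = closed and level (stop), 1.57 = upright, more = leaning outward. Same stiff hinge as the blue one.
- yellow_hinge (a point): Middle of the yellow flap's hinge axis, on the carrier's right rim 106 mm above the table; axis along the carrier's x. The flap is 128 mm wide along the hinge, 4 mm thick, free edge 105 mm from the axis; closed, it overlaps the blue flap.
- lid (a joint): Angle (rad) of the green lid hinged on the carrier's back (+x) rim; 0 = closed and level (stop), 1.57 = upright, more = leaning away from the robot. Stiff hinge, stays where it is left; about 2 N at its free edge moves it.
- lid_hinge (a point): Middle of the lid's hinge axis (along the carrier's y), on the back rim 113 mm above the table. Lid 200 mm wide, 6 mm thick (centred on the axis plane), free edge 139 mm from the axis; on that edge at carrier y = +35 mm is a pull tab 36 mm wide, 8 mm thick, reaching to 160 mm from the axis.
- latch (a joint): Angle (rad) of the red latch bar about its vertical pivot; 0 = locked (stop), the bar pointing along the carrier's +x over the lid; it grows clockwise seen from above: at 1.57 the bar points along the carrier's -y, more = towards the robot. Stays where it is left; about 0.7 N at its end moves it.
- latch_pivot (a point): The latch's pivot at the bar's mid-height, 130 mm above the table, 22 mm in front of the carrier's front face at carrier y = -45 mm. The bar is 12 mm wide, 18 mm high (121 to 139 mm above the table) and reaches from 8 mm behind the pivot to 70 mm beyond it. The closed lid's top is at 116 mm.
- bowl: Bystander: round yellow ceramic bowl, 92 mm across the rim, 42 mm high, loose; origin at the centre of its underside.
- swing_perch: Bystander: small wooden swing perch, base 50 (x) x 100 (y) x 14 mm, two posts at y = +-43 mm with a top bar along y, 145 mm high in all, loose and easily tipped; origin at the centre of its underside.
- feeder_clip: Bystander: steel feeder clip, 80 (x) x 40 (y) mm, 34 mm high, loose; origin at the centre of its underside.

How it is judged:
On the way, in this order (a step that is already met when the one before it is completed fails the run):
1. the cuttlebone frame lies flat in the pocket and is let go (x of cuttle_frame in the frame of pocket between -0.009 and 0.009 m and y of cuttle_frame in the frame of pocket between -0.009 and 0.009 m and z of cuttle_frame in the frame of pocket below 0.004 m and angle between cuttle_frame's own z axis and vertical below 0.1 rad and angle between the x axis of cuttle_frame and the y axis of carrier, either way round below 0.2 rad and contact force between the fingers and cuttle_frame below 0.1 N), for 0.2 s.
2. the blue flap is folded down (value of joint blue_flap below 0.08 rad), for 0.2 s.
3. the yellow flap is folded down after it (value of joint each of blue_flap, yellow_flap below 0.08 rad), for 0.2 s.
4. the lid is closed over both (all of step 3 and value of joint lid below 0.07 rad), for 0.2 s.
5. the latch is swung over the closed lid (value of joint lid below 0.07 rad and value of joint latch below 0.12 rad), for 0.2 s.
At the end, for the whole second after the job is handed in: Frame flat in the pocket (within 9 mm of centre each way, under 4 mm above the floor, aligned within 0.2 rad, tilt under 0.1 rad); both flaps within 0.08 rad and the lid within 0.07 rad of closed; latch within 0.12 rad of locked; frame at rest (all of step 3 and all of step 5 and x of cuttle_frame in the frame of pocket between -0.009 and 0.009 m and y of cuttle_frame in the frame of pocket between -0.009 and 0.009 m and z of cuttle_frame in the frame of pocket below 0.004 m and angle between cuttle_frame's own z axis and vertical below 0.1 rad and angle between the x axis of cuttle_frame and the y axis of carrier, either way round below 0.2 rad and linear speed of cuttle_frame below 0.02 m/s); the robot touches nothing.
It fails at once if the yellow bowl is shifted by more than 20 mm or tipped (distance of bowl from where it was at the start of the episode above 0.02 m or angle between bowl's own z axis and vertical above 0.3 rad).
It fails at once if the swing perch is shifted by more than 20 mm or tipped (distance of swing_perch from where it was at the start of the episode above 0.02 m or angle between swing_perch's own z axis and vertical above 0.3 rad).
It fails at once if the feeder clip is shifted by more than 20 mm or tipped (distance of feeder_clip from where it was at the start of the episode above 0.02 m or angle between feeder_clip's own z axis and vertical above 0.3 rad).
It fails at once if the cuttlebone frame is dropped into the carrier (faster than 0.7 m/s inside it) (horizontal distance between cuttle_frame and pocket below 0.06 m and z of cuttle_frame in the frame of pocket below 0.06 m and linear speed of cuttle_frame above 0.7 m/s).
It fails at once if a later part of the carrier is folded in before its turn ((value of joint yellow_flap below 0.6 rad and value of joint blue_flap above 0.6 rad) or (value of joint lid below 0.6 rad and value of joint any of blue_flap, yellow_flap above 0.3 rad) or (value of joint latch below 0.6 rad and value of joint lid above 0.3 rad)).
It also fails if it takes over 72 s, if anything falls off the work surface, if the arm or the gripper's body presses on something with over 40 N, if the wrist force passes 120 N, or if a joint passes its speed limit or range.

## Robot

A 7-joint arm with a two-finger parallel gripper is mounted at the origin on the work surface. World frame = base frame: x ahead of the robot, y to its left, z up, the work surface at z = 0. Lengths are in m, angles in rad, forces in N, time in s.
With the tool pointing down it reaches from about 0.425 to 0.925 m from the base axis. Payload 6.8 kg.
Tool frame: the origin (TCP) lies at the very end of the fingers, on their centre line; the grasp point (between the pads) lies 19 mm behind it (bot.grasp_offset is the distance from the TCP to the grasp point, in m); z points along the fingers, y is the direction in which the jaws open and shut (so a half turn about z gives the same grasp; the last joint's range is limited). The gripper opens to 85 mm and grips with 20 to 120 N. Pads are 22 mm wide; open, the fingers measure 114 mm over their backs; the gripper's body (76 mm by 85 mm) begins 54 mm behind the grasp point. The pads swing forward as they close: fully open they stand 13 mm farther back than shut.
Start: joints at [-1.409, 0.477, 0.022, 1.555, -0.011, 1.109, -0.083], TCP at [0.18, 0.651, 0.231] pointing down, gripper open.
Joint ranges: [-2.96, 2.96], [-0.34, 2.1], [-1.41, 1.46], [0.24, 2.44], [-1.37, 4.51], [0.17, 1.92], [-2.96, 2.96]. Speed limits (rad/s): [2.39, 2.39, 3.14, 3.14, 3.14, 3.14, 3.14].

## Interface

Orientations are given as a unit quaternion [w, x, y, z].
In Python, from station import monitor, cams, bot, finder gives the robot as it stands.
- The arm moves only by the tool jog_arm, never from a script. Its argument "plan" is a list of rows, each an object of numbers: "x", "y", "z": the shift along the tool's x, y, z as a fraction of full scale; "wx", "wy", "wz": the turn, a rotation vector about the tool's x, y, z as a fraction of full scale. A call has 1 to 12 rows; each row is the pose to reach, as a shift and turn from the pose measured when the call began, along the tool's axes at that moment, turning the shorter way round; what a row does not reach only later rows make up. Full scale, the value 1, is 20 cm for a shift and 180 degrees for a turn. A row lasts 1/12 s, in which the tool goes at most 41.7 mm and 7.16 degrees, less where a joint would pass 70% of its speed; a pose out of reach is approached as far as the arm can. A call with a number of a shift or a turn outside -1 to 1 is refused whole. A call with a gripper value outside its range is refused whole. "hand" is the opening, from -1 (shut) to 1 (fully open), set as the call begins (left out, the last holds). The fingers move at their own pace and stop on an object; "grip_force" is the grip in N (left out, the last holds). Time passes only in rows, so rows that repeat a pose let the fingers close. It gives the time, the measured TCP pose, the force and the opening at its end, in the units of the state.
- monitor.get_obs(): the state, without advancing time (a new reading comes with each control period).
- cams.read_camera(name): name is "scene" or "top"; returns the picture (384x512x3 uint8, red, green, blue); there is no depth.
- cams.get_calibration(name): a dict with "fx", "fy", "cx", "cy" (pixels), "extrinsics" (4x4, takes a point from world to camera coordinates). Camera axes: x right, y down, z forward; pixel columns grow to the right and rows downward; lengths in m; the calibration is good to about 2 mm. A picture is of the moment at which its call begins. get_calibration takes no time and is no camera call.
- bot.hand_in(): hands the job in, once; it reports no verdict.
Trained networks look in the newest picture that a camera, given by its name, has taken for a name from the list of things; names that differ only in an ending like _2 or _b are one class to them, and where a whole thing is asked for, a point or a joint stands for the part that bears it (a point fixed in the world has none). Each returns a list of dicts, best first, with "confidence" (0 to 1); they miss things now and then, are a little off and sometimes report something else, mostly with a low value. They report only what shows in the picture. A call takes as long as a camera call.
- finder.find_in(camera, target): "bbox" ([left, top, width, height] in pixels, round what is visible of it).
- finder.place_of(camera, target): "location" ([column, row] in pixels: a listed point, or the origin of a listed thing).
The state is a dict: "t": time; "q": joint angles; "joint_vel": joint speeds; "joint_torque": joint torques, N m; "eef_pos": TCP position; "tool_rot": TCP orientation; "contact_force": force on the tool from outside, world axes, zero at the start; "torque": the same for the moment, N m; "gripper_width": opening from 0.0 (shut) to 1.0 (fully open).
Only numpy, scipy, OpenCV 4.12 (cv2) and the standard library are available. Lean on these libraries where they do the work, as an engineer would, in place of code of your own. Each camera call takes 0.05 s, during which the arm holds its last target. There are 200 camera calls.

## Working session

There is one attempt and no reset: what is moved stays moved. The work goes in short steps, Python scripts to look and compute and a tool call to move; the robot and the scene stay as the last step left them, time stands still between calls to the robot, and variables do not carry over. Pictures are saved under pics/ and viewed, about 8 in all and at most 12, crops included, and the job is handed in when it is done.

Besides the shell and the picture viewer there is one more tool, called after "Call:" in YAML: its name, and indented under it one key for each argument. jog_arm: Moves the arm, as the interface text tells. Shift numbers are shares of 20 cm and turn numbers shares of 180 degrees, none past 1 either way. Its arguments: {"type":"object","properties":{"plan":{"type":"array","items":{"type":"object","properties":{"x":{"type":"number","minimum":-1,"maximum":1},"y":{"type":"number","minimum":-1,"maximum":1},"z":{"type":"number","minimum":-1,"maximum":1},"wx":{"type":"number","minimum":-1,"maximum":1},"wy":{"type":"number","minimum":-1,"maximum":1},"wz":{"type":"number","minimum":-1,"maximum":1}}}},"hand":{"type":"number"},"grip_force":{"type":"number"}},"required":["plan"]}

```bash
mkdir -p pics; ls; cat > h.py <<'E'
import numpy as np,cv2,json
from station import monitor,cams,bot,finder
from scipy.spatial.transform import Rotation as R
def cal(n):
    c=cams.get_calibration(n);E=np.array(c["extrinsics"]);K=np.array([[c["fx"],0,c["cx"]],[0,c["fy"],c["cy"]],[0,0,1]]);return K,E
def unproj(n,uv,z):
    K,E=cal(n);d=E[:3,:3].T@np.linalg.inv(K)@np.array([uv[0],uv[1],1]);o=-E[:3,:3].T@E[:3,3]
    return o+d*(z-o[2])/d[2]
def proj(n,p):
    K,E=cal(n);q=K@(E[:3,:3]@np.asarray(p,float)+E[:3,3]);return q[:2]/q[2]
def tri(a,b):
    P=[cal(n)[0]@cal(n)[1][:3] for n in("scene","top")]
    X=cv2.triangulatePoints(P[0],P[1],np.array(a,float).reshape(2,1),np.array(b,float).reshape(2,1));return (X[:3]/X[3]).ravel()
def snap(n,f):
    im=cams.read_camera(n);cv2.imwrite("pics/"+f,im[:,:,::-1]);return im
E
python3 - <<'E'
from h import *
a=snap("scene","s0.png");b=snap("top","t0.png")
for n in("scene","top"):
    K,E=cal(n);print(n,K[0,0],(-E[:3,:3].T@E[:3,3]).round(3),E[2,:3].round(2))
Z=dict(carrier=0,pocket=.006,cuttle_frame=0,blue_hinge=.1,yellow_hinge=.106,lid_hinge=.113,latch_pivot=.13,bowl=0,swing_perch=0,feeder_clip=0)
for k,z in Z.items():
    L={}
    for n in("scene","top"):
        r=finder.place_of(n,k)[:2];L[n]=r
        print(k,n,[(np.round(i["location"],1).tolist(),round(i["confidence"],2),unproj(n,i["location"],z).round(3).tolist()) for i in r])
    if L["scene"] and L["top"]:print("   tri",tri(L["scene"][0]["location"],L["top"][0]["location"]).round(3))
o=monitor.get_obs();print(o["t"],o["eef_pos"],o["tool_rot"])
print(R.from_quat(np.roll(o["tool_rot"],-1)).as_matrix().round(3))
E
```

```text
pics
scene 400.9740204651357 [1.063 0.591 0.825] [-0.5  -0.54 -0.68]
top 417.61929310394567 [0.359 0.015 1.351] [ 0.15 -0.01 -0.99]
carrier scene [([240.3, 212.4], 0.98, [0.553, -0.038, 0.0])]
carrier top [([267.5, 199.4], 0.62, [0.554, -0.033, 0.0])]
   tri [ 0.555 -0.034  0.003]
pocket scene [([245.3, 208.0], 0.71, [0.535, -0.037, 0.006]), ([351.7, 310.1], 0.59, [0.578, 0.375, 0.006])]
pocket top [([268.8, 208.3], 0.9, [0.524, -0.038, 0.006])]
   tri [ 0.527 -0.041 -0.002]
cuttle_frame scene [([162.4, 166.3], 0.56, [0.6, -0.373, 0.0])]
cuttle_frame top [([371.8, 194.6], 0.88, [0.578, -0.376, 0.0])]
   tri [ 0.586 -0.386 -0.017]
blue_hinge scene [([262.0, 205.1], 0.79, [0.557, 0.057, 0.1]), ([239.6, 210.8], 0.56, [0.613, 0.032, 0.1])]
blue_hinge top [([240.9, 187.6], 0.7, [0.574, 0.052, 0.1])]
   tri [0.568 0.057 0.108]
yellow_hinge scene [([218.9, 165.3], 0.98, [0.539, -0.141, 0.106]), ([217.7, 197.1], 0.63, [0.625, -0.04, 0.106])]
yellow_hinge top [([301.1, 202.8], 0.8, [0.531, -0.131, 0.106])]
   tri [ 0.535 -0.135  0.106]
lid_hinge scene [([217.7, 194.1], 0.98, [0.622, -0.043, 0
[... 158 characters left out ...]
 0.13])]
latch_pivot top [([280.6, 228.9], 0.81, [0.449, -0.069, 0.13]), ([145.3, 240.1], 0.37, [0.408, 0.323, 0.13])]
   tri [ 0.451 -0.071  0.128]
bowl scene []
bowl top [([363.9, 239.0], 0.93, [0.431, -0.348, 0.0])]
swing_perch scene [([351.2, 309.4], 0.84, [0.574, 0.371, 0.0])]
swing_perch top [([144.5, 185.6], 0.98, [0.591, 0.369, 0.0])]
   tri [0.585 0.37  0.013]
feeder_clip scene [([388.3, 266.2], 0.89, [0.408, 0.36, 0.0])]
feeder_clip top [([144.0, 240.0], 0.94, [0.414, 0.36, 0.0])]
   tri [0.413 0.361 0.005]
1.1 [0.17991845 0.65061828 0.23130685] [-3.86815039e-06  1.34497276e-01  9.90913963e-01  2.11095751e-05]
[[-0.964  0.267 -0.   ]
 [ 0.267  0.964  0.   ]
 [ 0.     0.    -1.   ]]
```

```bash
python3 - <<'E'
from h import *
a=cv2.imread("pics/s0.png");b=cv2.imread("pics/t0.png")
cv2.imwrite("pics/s0c.png",cv2.resize(a[60:360,120:440],None,fx=2,fy=2,interpolation=cv2.INTER_CUBIC)[:600])
cv2.imwrite("pics/t0c.png",cv2.resize(b[120:300,120:420],None,fx=2.6,fy=2.6,interpolation=cv2.INTER_CUBIC))
E
```

```text
(no output)
```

View pics/s0c.png

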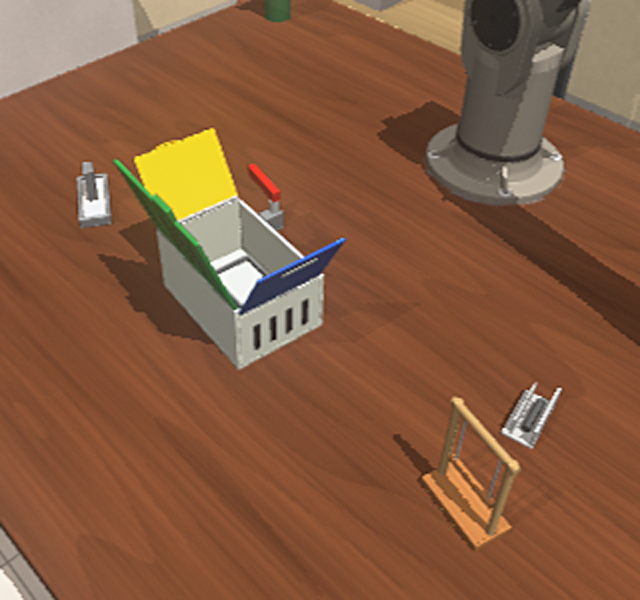

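View pics/t0c.png

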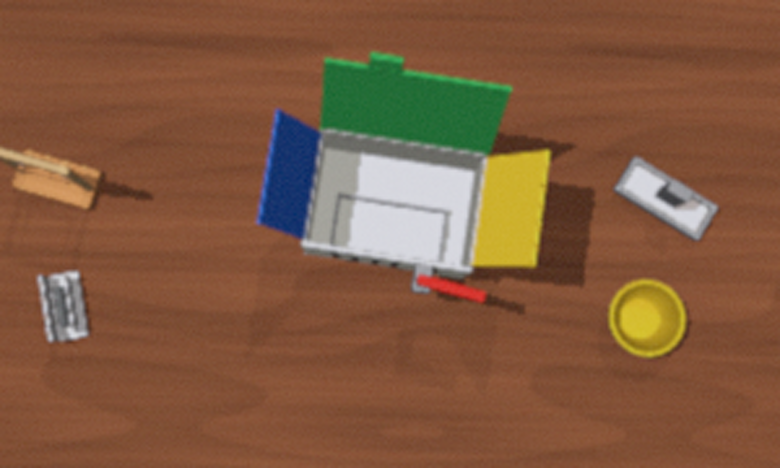

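The pictures show the carrier at top px ≈(268,200) with all flaps leaning outward, the frame at ≈(376,196), the bowl at ≈(369,241), and the latch bar pointing right along carrier -y. Next I'll fit the carrier pose and joint angles to the colour masks.

```bash
cat > fit.py <<'E'
from h import *
from scipy.optimize import minimize
HSV={'b':((105,100,40),(130,255,255)),'y':((22,120,100),(32,255,255)),'g':((50,100,30),(80,255,255)),'r':((0,180,100),(5,255,255))}
def masks(n,f):
    im=cv2.imread("pics/"+f);h=cv2.cvtColor(im,cv2.COLOR_BGR2HSV);M={}
    for k,(lo,hi) in HSV.items():
        m=cv2.inRange(h,lo,hi)
        roi=np.zeros_like(m)
        if n=="top": roi[130:250,200:345]=1
        else: roi[110:250,160:300]=1
        M[k]=m*roi
    return M
def boxes(p):
    x,y,w,b,ye,l,la=p;c,s=np.cos(w),np.sin(w);T=lambda P:np.c_[x+c*P[:,0]-s*P[:,1],y+s*P[:,0]+c*P[:,1],P[:,2]]
    def g(r0,r1,lo,hi,t):return np.array([[r,u,v] for r in(r0,r1) for u in(lo,hi) for v in(-t/2,t/2)])
    A=g(0,.105,-.064,.064,.004)
    # radial r, normal v
    def flap(A,ang,f):
        r=A[:,0]*np.cos(ang)-A[:,2]*np.sin(ang);z=A[:,0]*np.sin(ang)+A[:,2]*np.cos(ang);return f(r,A[:,1],z)
    B=flap(A,b,lambda r,u,z:np.c_[u,.0975-r,.1+z]);Y=flap(A,ye,lambda r,u,z:np.c_[u,-.0975+r,.106+z])
    Lf=lambda r,u,z:np.c_[.0675-r,u,.113+z]
    G=[flap(g(0,.139,-.1,.1,.006),l,Lf),flap(g(.139,.16,.017,.053,.008),l,Lf)]
    q=g(-.008,.07,-.006,.006,.018);ca,sa=np.cos(la),-np.sin(la)
    Q=np.c_[-.092+ca*q[:,0]-sa*q[:,1],-.045+sa*q[:,0]+ca*q[:,1],.13+q[:,2]]
    return {'b':[T(B)],'y':[T(Y)],'g':[T(i) for i in G],'r':[T(Q)]}
SS=4
def cost(p,M):
    B=boxes(p);t=0
    for n in M:
        K,E=cal_[n];I={}
        for k in B:
            im=np.zeros((384*2,512*2),np.uint8)
            for P in B[k]:
                q=(E[:3,:3]@P.T+E[:3,3:]);q=K@q;q=(q[:2]/q[2]).T
                cv2.fillConvexPoly(im,cv2.convexHull(np.round((q*2+.5)*16).astype(np.int32)),255,cv2.LINE_AA,4)
            I[k]=cv2.resize(im,(512,384),interpolation=cv2.INTER_AREA).astype(float)
        # occlusion: ignore model pixels that show another coloured part
        for k in B:
            oth=sum((M[n][j]>0) for j in B if j!=k)>0
            d=abs(I[k]-M[n][k]);d[oth]=0;t+=d.sum()/255/np.sqrt((M[n][k]>0).sum()+10)
    return t
cal_={n:cal(n) for n in("scene","top")}
def fit(fs,ft,p0,free=range(7),cams_=("scene","top")):
    M={n:masks(n,f) for n,f in(("scene",fs),("top",ft)) if n in cams_}
    p0=np.array(p0,float);free=list(free);best=None
    for it in range(3):
        S=np.array([p0[free]]+[p0[free]+np.eye(len(free))[i]*([.01,.01,.06,.2,.2,.2,.2][free[i]])/(1+it)*(-1)**it for i in range(len(free))])
        def f(v):
            p=p0.copy();p[free]=v;return cost(p,M)
        r=minimize(f,p0[free],method="Nelder-Mead",options=dict(initial_simplex=S,maxfev=500,xatol=2e-4,fatol=1e-2));p0[free]=r.x
    return p0,r.fun
E
python3 - <<'E'
from fit import *
for n,f in(("scene","s0.png"),("top","t0.png")):print({k:int((m>0).sum()) for k,m in masks(n,f).items()})
p,c=fit("s0.png","t0.png",[.555,-.037,-.17,2.1,2.1,2.0,1.6]);print(p.round(4),c)
for n in("scene","top"):
    p2,c2=fit("s0.png","t0.png",p,cams_=(n,));print(n,p2.round(4),c2)
# frame in top image: grey/white low saturation blob
im=cv2.imread("pics/t0.png");h=cv2.cvtColor(im,cv2.COLOR_BGR2HSV)
m=((h[...,1]<70)).astype(np.uint8);m[:170]=0;m[222:]=0;m[:,:350]=0;m[:,402:]=0
q=np.argwhere(m)[:,::-1].astype(np.float32);r=cv2.minAreaRect(q);bx=cv2.boxPoints(r)
W=np.array([unproj("top",b,.012) for b in bx]);print(len(q),r,W.round(3).tolist(),W.mean(0))
e=[W[1]-W[0],W[2]-W[1]];print([np.linalg.norm(i).round(4) for i in e],[np.degrees(np.arctan2(i[1],i[0])).round(1) for i in e])
E
```

```text
{'b': 157, 'y': 1450, 'g': 216, 'r': 91}
{'b': 768, 'y': 1085, 'g': 1885, 'r': 127}
[ 0.5498 -0.0445 -0.1414  2.2637  2.13    1.9244  1.6785] 92.33516938074615
scene [ 0.5421 -0.0454 -0.1698  2.2771  2.5342  1.9663  1.5928] 57.573361631226796
top [ 0.5512 -0.0426 -0.1375  2.0133  2.1543  1.8769  1.7009] 14.205830173066541
626 ((375.7593078613281, 195.7882843017578), (38.438941955566406, 16.37833023071289), 31.328691482543945) [[0.58, -0.318, 0.012], [0.627, -0.347, 0.012], [0.564, -0.453, 0.012], [0.517, -0.424, 0.012]] [ 0.57216044 -0.38554093  0.012     ]
[np.float64(0.0551), np.float64(0.124)] [np.float64(-31.3), np.float64(-121.0)]
```

Call:
jog_arm:
  plan:
    - {"z":-0.8}
    - {"z":-0.8}
    - {"z":-0.8}
    - {"z":-0.8}
    - {"z":-0.8}
  hand: 1

```text
invalid input at $.plan[0]: expected keys x, y, z, wx, wy, wz
```

Call:
jog_arm:
  plan:
    - {"x":-0.78,"y":-0.563,"z":-0.65,"wx":0,"wy":0,"wz":0.087}
    - {"x":-0.78,"y":-0.563,"z":-0.65,"wx":0,"wy":0,"wz":0.087}
    - {"x":-0.78,"y":-0.563,"z":-0.65,"wx":0,"wy":0,"wz":0.087}
    - {"x":-0.78,"y":-0.563,"z":-0.65,"wx":0,"wy":0,"wz":0.087}
    - {"x":-0.78,"y":-0.563,"z":-0.65,"wx":0,"wy":0,"wz":0.087}
    - {"x":-0.78,"y":-0.563,"z":-0.65,"wx":0,"wy":0,"wz":0.087}
  hand: 1

```text
t: 1.6
eef_pos: [0.304, 0.4976, 0.3647]
tool_rot: [0.001, 0.27, 0.963, 0.002]
contact_force: [0.8, 0.5, -0.3]
gripper_width: 0.996
```

```bash
cat > mv.py <<'E'
# usage: mv.py "x y z yawdeg [rx]" ... : rows in tool fractions from current pose (tool down, yaw = world angle of tool y)
import sys
from h import *
CX=(0.551,-0.0426,-0.1395)
def plan(T):
    o=monitor.get_obs();R0=R.from_quat(np.roll(o["tool_rot"],-1));p0=np.array(o["eef_pos"])
    ya=np.degrees(np.arctan2(*R0.as_matrix()[[1,0],1]))
    print("t",round(o["t"],2),"pos",p0.round(4),"yaw",ya.round(1),"F",np.round(o["contact_force"],1),"w",round(o["gripper_width"],3))
    prev=p0
    for x,y,z,a in T:
        yv=np.array([np.cos(np.radians(a)),np.sin(np.radians(a)),0]);zv=np.array([0,0,-1.]);M=np.c_[np.cross(yv,zv),yv,zv]
        d=R0.inv().apply(np.array([x,y,z])-p0)/.2;w=(R0.inv()*R.from_matrix(M)).as_rotvec()/np.pi
        print(np.round(d,3).tolist(),np.round(w,3).tolist(),"rows",round(np.linalg.norm(np.array([x,y,z])-prev)/.0417,1),"" if abs(d).max()<=1 else "TOO FAR");prev=np.array([x,y,z])
def C(x,y,z,a=90):  # carrier coords -> world target, a = tool y angle in carrier
    c,s=np.cos(CX[2]),np.sin(CX[2]);return [CX[0]+c*x-s*y,CX[1]+s*x+c*y,z,a+np.degrees(CX[2])]
E
python3 -c "
from mv import *
plan([[.42,.3,.37,58.9],[.5,.13,.36,58.9]])"
```

```text
t 1.6 pos [0.304  0.4976 0.3647] yaw 58.6 F [ 0.8  0.5 -0.3] w 0.996
[-1.01, -0.541, -0.028] [0.001, 0.0, -0.002] rows 5.5 TOO FAR
[-1.794, -1.059, 0.021] [0.001, 0.0, -0.002] rows 4.5 TOO FAR
```

Call:
jog_arm:
  plan:
    - {"x":-1,"y":-0.54,"z":-0.02,"wx":0,"wy":0,"wz":0}
    - {"x":-1,"y":-0.54,"z":-0.02,"wx":0,"wy":0,"wz":0}
    - {"x":-1,"y":-0.54,"z":-0.02,"wx":0,"wy":0,"wz":0}
    - {"x":-1,"y":-0.54,"z":-0.02,"wx":0,"wy":0,"wz":0}
    - {"x":-1,"y":-0.54,"z":-0.02,"wx":0,"wy":0,"wz":0}
    - {"x":-1,"y":-0.54,"z":-0.02,"wx":0,"wy":0,"wz":0}

```text
t: 2.1
eef_pos: [0.421, 0.2962, 0.3691]
tool_rot: [0.002, 0.273, 0.962, 0.002]
contact_force: [1.2, -0.2, 0.4]
gripper_width: 1.0
```

Call:
jog_arm:
  plan:
    - {"x":-1,"y":-0.54,"z":0,"wx":0,"wy":0,"wz":0}
    - {"x":-1,"y":-0.54,"z":0,"wx":0,"wy":0,"wz":0}
    - {"x":-1,"y":-0.54,"z":0,"wx":0,"wy":0,"wz":0}
    - {"x":-1,"y":-0.54,"z":0,"wx":0,"wy":0,"wz":0}
    - {"x":-1,"y":-0.54,"z":0,"wx":0,"wy":0,"wz":0}
    - {"x":-1,"y":-0.54,"z":0,"wx":0,"wy":0,"wz":0}

```text
t: 2.6
eef_pos: [0.536, 0.0941, 0.3697]
tool_rot: [0.003, 0.276, 0.961, 0.001]
contact_force: [-0.4, -0.6, 0.8]
gripper_width: 0.999
```

Call:
jog_arm:
  plan:
    - {"x":-0.64,"y":-0.81,"z":0,"wx":0,"wy":0,"wz":0}
    - {"x":-0.64,"y":-0.81,"z":0,"wx":0,"wy":0,"wz":0}
    - {"x":-0.64,"y":-0.81,"z":0,"wx":0,"wy":0,"wz":0}
    - {"x":-0.64,"y":-0.81,"z":0,"wx":0,"wy":0,"wz":0}
    - {"x":-0.64,"y":-0.81,"z":0,"wx":0,"wy":0,"wz":0}
    - {"x":-0.64,"y":-0.81,"z":0,"wx":0,"wy":0,"wz":0}

```text
t: 3.1
eef_pos: [0.5576, -0.1208, 0.3704]
tool_rot: [0.004, 0.281, 0.96, -0.0]
contact_force: [-0.0, -0.2, 0.4]
gripper_width: 1.004
```

Call:
jog_arm:
  plan:
    - {"x":-0.5,"y":-0.72,"z":0,"wx":0,"wy":0,"wz":0}
    - {"x":-0.5,"y":-0.72,"z":0,"wx":0,"wy":0,"wz":0}
    - {"x":-0.5,"y":-0.72,"z":0,"wx":0,"wy":0,"wz":0}
    - {"x":-0.5,"y":-0.72,"z":0,"wx":0,"wy":0,"wz":0}
    - {"x":-0.5,"y":-0.72,"z":0,"wx":0,"wy":0,"wz":0}
    - {"x":-0.5,"y":-0.72,"z":0,"wx":0,"wy":0,"wz":0}

```text
t: 3.6
eef_pos: [0.5621, -0.3019, 0.371]
tool_rot: [0.004, 0.285, 0.959, -0.002]
contact_force: [-0.4, 0.6, -0.8]
gripper_width: 0.999
```

```bash
python3 -c "
from mv import *
plan([[.570,-.384,.19,58.9],[.570,-.384,.044,58.9]])"
```

```text
t 3.6 pos [ 0.5621 -0.3019  0.371 ] yaw 56.9 F [-0.4  0.6 -0.8] w 0.999
[-0.25, -0.32, 0.908] [-0.001, 0.003, -0.011] rows 4.8 
[-0.243, -0.319, 1.638] [-0.001, 0.003, -0.011] rows 3.5 TOO FAR
```

Call:
jog_arm:
  plan:
    - {"x":-0.25,"y":-0.32,"z":0.9,"wx":0,"wy":0.003,"wz":-0.011}
    - {"x":-0.25,"y":-0.32,"z":0.9,"wx":0,"wy":0.003,"wz":-0.011}
    - {"x":-0.25,"y":-0.32,"z":0.9,"wx":0,"wy":0.003,"wz":-0.011}
    - {"x":-0.25,"y":-0.32,"z":0.9,"wx":0,"wy":0.003,"wz":-0.011}
    - {"x":-0.25,"y":-0.32,"z":0.9,"wx":0,"wy":0.003,"wz":-0.011}
    - {"x":-0.25,"y":-0.32,"z":0.9,"wx":0,"wy":0.003,"wz":-0.011}
    - {"x":-0.25,"y":-0.32,"z":0.9,"wx":0,"wy":0.003,"wz":-0.011}

```text
t: 4.18
eef_pos: [0.5695, -0.3828, 0.1901]
tool_rot: [-0.002, 0.269, 0.963, -0.0]
contact_force: [-0.2, 0.7, 0.0]
gripper_width: 1.003
```

```bash
python3 -c "
from mv import *
plan([[.570,-.384,.042,58.9]])
a=snap('scene','s1.png');b=snap('top','t1.png')
A=cv2.resize(a[100:230,130:260],(390,390));B=cv2.resize(b[150:280,300:430],(390,390));cv2.imwrite('pics/c1.png',np.hstack([A,B])[:,:,::-1])"
```

```text
t 4.18 pos [ 0.5695 -0.3828  0.1901] yaw 58.8 F [-0.2  0.7  0. ] w 1.003
[-0.008, -0.003, 0.74] [-0.001, -0.001, -0.0] rows 3.6
```

View pics/c1.png

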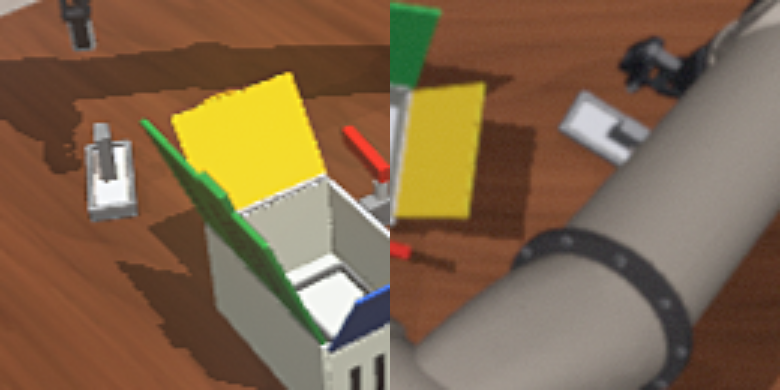

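```bash
python3 -c "
from mv import *
p=np.array([.5695,-.3828,.1901])
for n in('scene','top'):
  print(n,proj(n,p).round(1))
  for x,y,z in [(.57,-.384,.075),(.57,-.384,.018)]: print(proj(n,[x,y,z]).round(1))
  e=np.array([np.cos(np.radians(58.9)),np.sin(np.radians(58.9)),0]);f=np.array([e[1],-e[0],0])
  print([proj(n,np.array([.57,-.384,.018])+s*.06*e+t*.025*f).round(1).tolist() for s,t in((1,1),(1,-1),(-1,-1),(-1,1))])
"
```

```text
scene [158.3 111.2]
[164.3 142.4]
[167.2 156.6]
[[160.1, 168.9], [175.9, 166.8], [173.8, 145.1], [159.0, 147.0]]
top [393.3 187.2]
[381.2 193.4]
[375.8 196.1]
[[363.7, 180.0], [356.0, 192.8], [388.0, 212.4], [395.6, 199.5]]
```

The frame matches the prediction: tab top at scene (163,142) and corner at top (364,181), both within about 1 px. The gripper is right above it, so I'll descend and grasp.

Call:
jog_arm:
  plan:
    - {"x":0,"y":0,"z":0.2,"wx":0,"wy":0,"wz":0}
    - {"x":0,"y":0,"z":0.4,"wx":0,"wy":0,"wz":0}
    - {"x":0,"y":0,"z":0.55,"wx":0,"wy":0,"wz":0}
    - {"x":0,"y":0,"z":0.68,"wx":0,"wy":0,"wz":0}
    - {"x":0,"y":0,"z":0.74,"wx":0,"wy":0,"wz":0}
    - {"x":0,"y":0,"z":0.74,"wx":0,"wy":0,"wz":0}

```text
t: 4.78
eef_pos: [0.5722, -0.3815, 0.0448]
tool_rot: [-0.0, 0.267, 0.964, 0.0]
contact_force: [-0.0, 1.1, 0.5]
gripper_width: 0.999
```

Call:
jog_arm:
  plan:
    - {"x":0,"y":0,"z":0,"wx":0,"wy":0,"wz":0}
    - {"x":0,"y":0,"z":0,"wx":0,"wy":0,"wz":0}
    - {"x":0,"y":0,"z":0,"wx":0,"wy":0,"wz":0}
    - {"x":0,"y":0,"z":0,"wx":0,"wy":0,"wz":0}
    - {"x":0,"y":0,"z":0,"wx":0,"wy":0,"wz":0}
    - {"x":0,"y":0,"z":0,"wx":0,"wy":0,"wz":0}
    - {"x":0,"y":0,"z":0,"wx":0,"wy":0,"wz":0}
    - {"x":0,"y":0,"z":0,"wx":0,"wy":0,"wz":0}
    - {"x":0,"y":0,"z":0,"wx":0,"wy":0,"wz":0}
    - {"x":0,"y":0,"z":0,"wx":0,"wy":0,"wz":0}
    - {"x":0,"y":0,"z":0,"wx":0,"wy":0,"wz":0}
  hand: -1
  grip_force: 40

```text
t: 5.7
eef_pos: [0.573, -0.3824, 0.0465]
tool_rot: [0.001, 0.267, 0.964, -0.0]
contact_force: [0.2, 0.7, 6.4]
gripper_width: 0.348
```

Call:
jog_arm:
  plan:
    - {"x":0,"y":0,"z":-0.1,"wx":0,"wy":0,"wz":0}
    - {"x":0,"y":0,"z":-0.25,"wx":0,"wy":0,"wz":0}
    - {"x":0,"y":0,"z":-0.4,"wx":0,"wy":0,"wz":0}
    - {"x":0,"y":0,"z":-0.55,"wx":0,"wy":0,"wz":0}
    - {"x":0,"y":0,"z":-0.7,"wx":0,"wy":0,"wz":0}
    - {"x":0,"y":0,"z":-0.85,"wx":0,"wy":0,"wz":0}
    - {"x":0,"y":0,"z":-1,"wx":0,"wy":0,"wz":0}
    - {"x":0,"y":0,"z":-1,"wx":0,"wy":0,"wz":0}

```text
t: 6.37
eef_pos: [0.5746, -0.3846, 0.2537]
tool_rot: [0.006, 0.267, 0.964, -0.002]
contact_force: [-0.0, -1.1, -0.1]
gripper_width: 0.342
```

```bash
python3 -c "
from mv import *
a=snap('scene','s2.png')
plan([[.57,-.38,.31,58.9],[.56,-.25,.33,82.1],C(-.025,0,.33),C(-.025,0,.20)])
cv2.imwrite('pics/c2.png',cv2.resize(a[20:220,100:300],(600,600))[:,:,::-1])"
```

```text
t 6.42 pos [ 0.5737 -0.3836  0.2505] yaw 59.0 F [-0.9  0.5 -2.1] w 0.345
[0.023, 0.006, -0.297] [0.0, 0.003, 0.001] rows 1.4 
[0.399, 0.537, -0.401] [-0.001, 0.003, -0.128] rows 3.2 
[1.087, 1.354, -0.407] [-0.0, 0.003, -0.128] rows 5.1 TOO FAR
[1.093, 1.354, 0.243] [-0.0, 0.003, -0.128] rows 3.1 TOO FAR
```

View pics/c2.png

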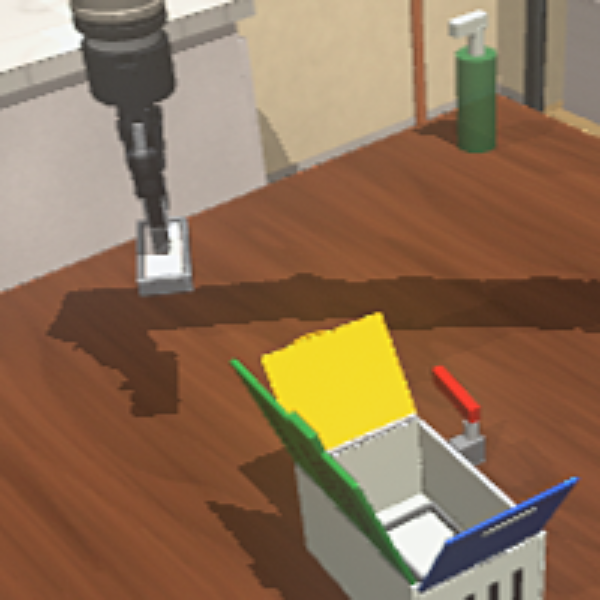

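The frame is held level: its underside is around crop (165,290), seen at scene (155,117). I'll carry it over the carrier.

Call:
jog_arm:
  plan:
    - {"x":0.02,"y":0,"z":-0.2,"wx":0,"wy":0,"wz":-0.03}
    - {"x":0.05,"y":0.1,"z":-0.4,"wx":0,"wy":0,"wz":-0.06}
    - {"x":0.2,"y":0.27,"z":-0.4,"wx":0,"wy":0.003,"wz":-0.09}
    - {"x":0.32,"y":0.42,"z":-0.4,"wx":0,"wy":0.003,"wz":-0.128}
    - {"x":0.4,"y":0.54,"z":-0.4,"wx":0,"wy":0.003,"wz":-0.128}
    - {"x":0.4,"y":0.54,"z":-0.4,"wx":0,"wy":0.003,"wz":-0.128}
    - {"x":0.4,"y":0.54,"z":-0.4,"wx":0,"wy":0.003,"wz":-0.128}

```text
t: 7.0
eef_pos: [0.5602, -0.2462, 0.3286]
tool_rot: [-0.001, 0.067, 0.998, 0.0]
contact_force: [0.3, -0.4, -0.9]
gripper_width: 0.34
```

```bash
python3 -c "
from mv import *
plan([[.55,-.06,.34,82.1],C(-.025,0,.34),C(-.025,0,.20)])"
```

```text
t 7.0 pos [ 0.5602 -0.2462  0.3286] yaw 82.3 F [ 0.3 -0.4 -0.9] w 0.34
[0.175, 0.916, -0.056] [0.0, -0.001, 0.001] rows 4.5 
[0.307, 1.003, -0.056] [0.0, -0.001, 0.002] rows 0.8 TOO FAR
[0.305, 1.003, 0.644] [0.0, -0.001, 0.002] rows 3.4 TOO FAR
```

Call:
jog_arm:
  plan:
    - {"x":0.05,"y":0.2,"z":-0.05,"wx":0,"wy":0,"wz":0}
    - {"x":0.12,"y":0.4,"z":-0.05,"wx":0,"wy":0,"wz":0}
    - {"x":0.18,"y":0.6,"z":-0.05,"wx":0,"wy":0,"wz":0}
    - {"x":0.25,"y":0.8,"z":-0.05,"wx":0,"wy":0,"wz":0}
    - {"x":0.3,"y":0.95,"z":-0.05,"wx":0,"wy":0,"wz":0.001}
    - {"x":0.307,"y":1,"z":-0.05,"wx":0,"wy":0,"wz":0.002}
    - {"x":0.307,"y":1,"z":-0.05,"wx":0,"wy":0,"wz":0.002}
    - {"x":0.307,"y":1,"z":-0.05,"wx":0,"wy":0,"wz":0.002}

```text
t: 7.67
eef_pos: [0.526, -0.0408, 0.3383]
tool_rot: [-0.002, 0.07, 0.998, -0.0]
contact_force: [-0.4, -0.5, -0.6]
gripper_width: 0.348
```

```bash
python3 -c "
from mv import *
plan([C(-.025,0,.18),C(-.025,0,.06)])"
```

```text
t 7.67 pos [ 0.526  -0.0408  0.3383] yaw 81.9 F [-0.4 -0.5 -0.6] w 0.348
[-0.002, 0.009, 0.791] [-0.0, -0.001, -0.0] rows 3.8 
[-0.004, 0.009, 1.391] [-0.0, -0.001, -0.0] rows 2.9 TOO FAR
```

Call:
jog_arm:
  plan:
    - {"x":0,"y":0.01,"z":0.2,"wx":0,"wy":0,"wz":0}
    - {"x":0,"y":0.01,"z":0.4,"wx":0,"wy":0,"wz":0}
    - {"x":0,"y":0.01,"z":0.6,"wx":0,"wy":0,"wz":0}
    - {"x":0,"y":0.01,"z":0.75,"wx":0,"wy":0,"wz":0}
    - {"x":0,"y":0.01,"z":0.84,"wx":0,"wy":0,"wz":0}
    - {"x":0,"y":0.01,"z":0.84,"wx":0,"wy":0,"wz":0}

```text
t: 8.17
eef_pos: [0.5228, -0.0418, 0.1661]
tool_rot: [-0.006, 0.073, 0.997, -0.002]
contact_force: [-0.0, 0.7, -1.6]
gripper_width: 0.343
```

```bash
python3 -c "
from mv import *
a=snap('scene','s3.png');b=snap('top','t3.png')
plan([C(-.025,0,.10),C(-.025,0,.058)])
A=cv2.resize(a[110:260,170:320],(400,400));B=cv2.resize(b[140:260,210:330],(400,400));cv2.imwrite('pics/c3.png',np.hstack([A,B])[:,:,::-1])"
```

```text
t 8.27 pos [ 0.5258 -0.0412  0.1703] yaw 81.7 F [-0.5 -0.5 -1.4] w 0.346
[-0.002, 0.011, 0.351] [-0.001, -0.001, -0.002] rows 1.7 
[-0.003, 0.012, 0.561] [-0.001, -0.001, -0.002] rows 1.0
```

View pics/c3.png

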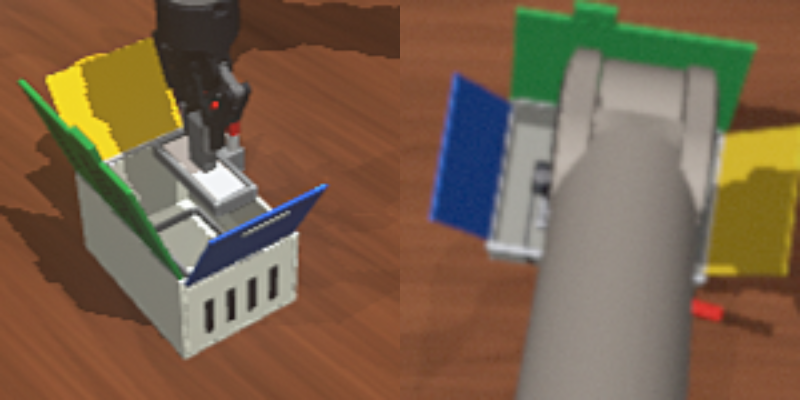

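```bash
python3 -c "
from mv import *
w=lambda p:proj('scene',p)
for c,o in(((.07,.1,0),(239.4,243.9)),((-.07,.1,0),(280.6,222.5)),((-.07,.1,.097),(281.7,197))):print('carrier',c,w(C(*c)[:3]).round(1),o)
tr=lambda u,v:((u/2.667+170),(v/2.667+110))
for x in(-.025,.025):
  for y in(.06,-.06):
    for z in(.1238,.1418):
      p=C(-.025+x,y-.002,z)[:3];q=w(p);print(x,y,z,'crop',((q-[170,110])*2.667).round(0))
"
```

```text
carrier (0.07, 0.1, 0) [238.5 244. ] (239.4, 243.9)
carrier (-0.07, 0.1, 0) [280.4 221.6] (280.6, 222.5)
carrier (-0.07, 0.1, 0.097) [281.5 196.5] (281.7, 197)
-0.025 0.06 0.1238 crop [256. 195.]
-0.025 0.06 0.1418 crop [256. 181.]
-0.025 -0.06 0.1238 crop [190. 134.]
-0.025 -0.06 0.1418 crop [189. 121.]
0.025 0.06 0.1238 crop [215. 215.]
0.025 0.06 0.1418 crop [214. 201.]
0.025 -0.06 0.1238 crop [149. 152.]
0.025 -0.06 0.1418 crop [148. 138.]
```

Call:
jog_arm:
  plan:
    - {"x":0,"y":0.011,"z":0.12,"wx":0,"wy":0,"wz":-0.002}
    - {"x":0,"y":0.011,"z":0.24,"wx":0,"wy":0,"wz":-0.002}
    - {"x":0,"y":0.011,"z":0.35,"wx":0,"wy":0,"wz":-0.002}
    - {"x":0,"y":0.011,"z":0.42,"wx":0,"wy":0,"wz":-0.002}
    - {"x":0,"y":0.011,"z":0.47,"wx":0,"wy":0,"wz":-0.002}
    - {"x":0,"y":0.011,"z":0.5,"wx":0,"wy":0,"wz":-0.002}
    - {"x":0,"y":0.011,"z":0.5,"wx":0,"wy":0,"wz":-0.002}

```text
t: 8.85
eef_pos: [0.5263, -0.0397, 0.0705]
tool_rot: [-0.002, 0.069, 0.998, -0.001]
contact_force: [-0.2, 0.3, -0.2]
gripper_width: 0.349
```

```bash
python3 -c "
from mv import *
plan([C(-.025,0,.0525),C(-.025,0,.051)])"
```

```text
t 8.85 pos [ 0.5263 -0.0397  0.0705] yaw 82.0 F [-0.2  0.3 -0.2] w 0.349
[0.0, 0.003, 0.09] [-0.001, -0.001, 0.0] rows 0.4 
[0.0, 0.003, 0.097] [-0.001, -0.001, 0.0] rows 0.0
```

Call:
jog_arm:
  plan:
    - {"x":0,"y":0.003,"z":0.03,"wx":0,"wy":0,"wz":0}
    - {"x":0,"y":0.003,"z":0.05,"wx":0,"wy":0,"wz":0}
    - {"x":0,"y":0.003,"z":0.07,"wx":0,"wy":0,"wz":0}
    - {"x":0,"y":0.003,"z":0.085,"wx":0,"wy":0,"wz":0}
    - {"x":0,"y":0.003,"z":0.095,"wx":0,"wy":0,"wz":0}
    - {"x":0,"y":0.003,"z":0.095,"wx":0,"wy":0,"wz":0}
    - {"x":0,"y":0.003,"z":0.095,"wx":0,"wy":0,"wz":0}

```text
t: 9.43
eef_pos: [0.5264, -0.0392, 0.0525]
tool_rot: [-0.002, 0.069, 0.998, -0.001]
contact_force: [-5.7, 0.9, 11.5]
gripper_width: 0.344
```

Call:
jog_arm:
  plan:
    - {"x":0,"y":0,"z":0,"wx":0,"wy":0,"wz":0}
    - {"x":0,"y":0,"z":0,"wx":0,"wy":0,"wz":0}
    - {"x":0,"y":0,"z":0,"wx":0,"wy":0,"wz":0}
    - {"x":0,"y":0,"z":0,"wx":0,"wy":0,"wz":0}
    - {"x":0,"y":0,"z":0,"wx":0,"wy":0,"wz":0}
    - {"x":0,"y":0,"z":0,"wx":0,"wy":0,"wz":0}
    - {"x":0,"y":0,"z":0,"wx":0,"wy":0,"wz":0}
    - {"x":0,"y":0,"z":0,"wx":0,"wy":0,"wz":0}
  hand: 0.6

```text
t: 10.1
eef_pos: [0.5264, -0.0392, 0.0525]
tool_rot: [-0.002, 0.069, 0.998, -0.001]
contact_force: [-0.4, 0.2, 0.8]
gripper_width: 0.8
```

Call:
jog_arm:
  plan:
    - {"x":0,"y":0,"z":-0.1,"wx":0,"wy":0,"wz":0}
    - {"x":0,"y":0,"z":-0.25,"wx":0,"wy":0,"wz":0}
    - {"x":0,"y":0,"z":-0.45,"wx":0,"wy":0,"wz":0}
    - {"x":0,"y":0,"z":-0.65,"wx":0,"wy":0,"wz":0}
    - {"x":0,"y":0,"z":-0.85,"wx":0,"wy":0,"wz":0}
    - {"x":0,"y":0,"z":-1,"wx":0,"wy":0,"wz":0}
    - {"x":0,"y":0,"z":-1,"wx":0,"wy":0,"wz":0}

```text
t: 10.68
eef_pos: [0.5307, -0.0394, 0.2589]
tool_rot: [0.004, 0.07, 0.998, 0.001]
contact_force: [1.4, -1.2, -0.6]
gripper_width: 0.802
```

```bash
python3 -c "
from mv import *
plan([C(-.02,.12,.32,90),C(-.02,.21,.32,90)])"
```

```text
t 10.68 pos [ 0.5307 -0.0394  0.2589] yaw 82.0 F [ 1.4 -1.2 -0.6] w 0.802
[-0.005, 0.599, -0.304] [0.001, 0.002, -0.0] rows 3.2 
[-0.005, 1.049, -0.304] [0.001, 0.002, -0.0] rows 2.2 TOO FAR
```

Call:
jog_arm:
  plan:
    - {"x":0,"y":0.15,"z":-0.2,"wx":0,"wy":0,"wz":0}
    - {"x":0,"y":0.35,"z":-0.3,"wx":0,"wy":0,"wz":0}
    - {"x":0,"y":0.55,"z":-0.3,"wx":0,"wy":0,"wz":0}
    - {"x":0,"y":0.75,"z":-0.3,"wx":0,"wy":0,"wz":0}
    - {"x":0,"y":0.95,"z":-0.3,"wx":0,"wy":0,"wz":0}
    - {"x":0,"y":1,"z":-0.3,"wx":0,"wy":0,"wz":0}
    - {"x":0,"y":1,"z":-0.3,"wx":0,"wy":0,"wz":0}
  hand: -1

```text
t: 11.27
eef_pos: [0.5573, 0.1654, 0.318]
tool_rot: [0.003, 0.065, 0.998, 0.001]
contact_force: [0.1, 0.4, -0.3]
gripper_width: -0.001
```

```bash
python3 -c "
from mv import *
a=snap('scene','s4.png');b=snap('top','t4.png')
plan([C(-.02,.215,.3),C(-.02,.215,.145),C(-.02,.12,.145)])
A=cv2.resize(a[90:240,170:320],(400,400));B=cv2.resize(b[140:260,210:330],(400,400));cv2.imwrite('pics/c4.png',np.hstack([A,B])[:,:,::-1])
for n,(u,v,s) in(('scene',(170,90,2.667)),('top',(210,140,3.333))):
  print(n,[((proj(n,C(-.025+i,j,.024)[:3])-[u,v])*s).round(0).tolist() for i,j in((-.025,.06),(.025,.06),(.025,-.06),(-.025,-.06))],((proj(n,C(-.025,0,.081)[:3])-[u,v])*s).round(0))
"
```

```text
t 11.37 pos [0.5577 0.159  0.3183] yaw 82.1 F [-0.2  0.5 -0.6] w -0.0
[-0.007, 0.072, 0.092] [0.0, 0.002, 0.001] rows 0.6 
[-0.002, 0.072, 0.867] [0.0, 0.002, 0.001] rows 3.7 
[-0.001, -0.403, 0.866] [0.0, 0.002, 0.001] rows 2.3 
scene [[257.0, 321.0], [218.0, 341.0], [156.0, 276.0], [194.0, 259.0]] [204. 259.]
top [[132.0, 239.0], [141.0, 188.0], [264.0, 208.0], [256.0, 259.0]] [201. 215.]
```

View pics/c4.png

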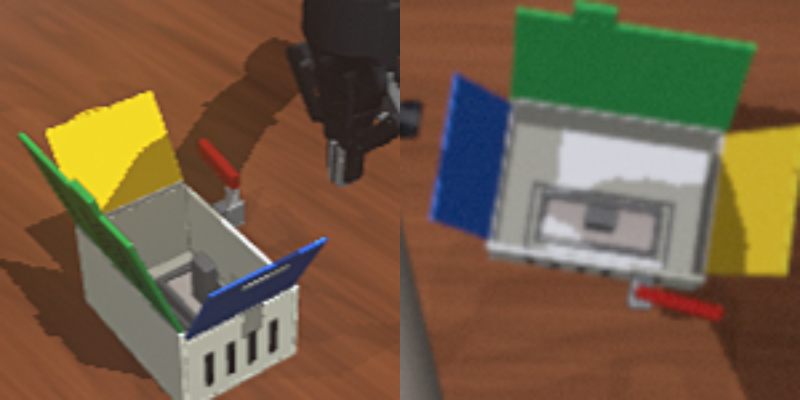

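The frame lies in the pocket: the tab is at crop (600,215) against (601,215) predicted. Next is the blue flap, pushed from outside.

Call:
jog_arm:
  plan:
    - {"x":0,"y":0.07,"z":0.15,"wx":0,"wy":0,"wz":0}
    - {"x":0,"y":0.07,"z":0.35,"wx":0,"wy":0,"wz":0}
    - {"x":0,"y":0.07,"z":0.55,"wx":0,"wy":0,"wz":0}
    - {"x":0,"y":0.07,"z":0.7,"wx":0,"wy":0,"wz":0}
    - {"x":0,"y":0.07,"z":0.77,"wx":0,"wy":0,"wz":0}
    - {"x":0,"y":0.07,"z":0.77,"wx":0,"wy":0,"wz":0}

```text
t: 11.87
eef_pos: [0.5581, 0.1696, 0.1604]
tool_rot: [0.0, 0.07, 0.998, -0.002]
contact_force: [-0.8, -0.3, 0.3]
gripper_width: 0.001
```

```bash
python3 -c "
from mv import *
T=[C(-.02,y,.165) for y in(.17,.14,.115)]
for d in(75,60,45,30,15,0,-3):
  t=np.radians(d);T.append(C(-.02,.0975-.07*np.cos(t)+.015,.1+.07*np.sin(t)+.002))
plan(T)"
```

```text
t 11.87 pos [0.5581 0.1696 0.1604] yaw 81.9 F [-0.8 -0.3  0.3] w 0.001
[-0.013, -0.206, -0.022] [-0.001, 0.0, -0.0] rows 1.0 
[-0.013, -0.356, -0.021] [-0.001, 0.0, -0.0] rows 0.7 
[-0.013, -0.481, -0.021] [-0.001, 0.0, -0.0] rows 0.6 
[-0.013, -0.584, -0.043] [-0.001, 0.0, -0.0] rows 0.5 
[-0.013, -0.668, -0.008] [-0.001, 0.0, -0.0] rows 0.4 
[-0.014, -0.74, 0.048] [-0.001, 0.0, -0.0] rows 0.4 
[-0.014, -0.796, 0.121] [-0.001, 0.0, -0.0] rows 0.4 
[-0.014, -0.83, 0.205] [-0.001, 0.0, -0.0] rows 0.4 
[-0.014, -0.842, 0.296] [-0.001, 0.0, -0.0] rows 0.4 
[-0.014, -0.841, 0.314] [-0.001, 0.0, -0.0] rows 0.1
```

Call:
jog_arm:
  plan:
    - {"x":-0.013,"y":-0.2,"z":-0.02,"wx":0,"wy":0,"wz":0}
    - {"x":-0.013,"y":-0.35,"z":-0.02,"wx":0,"wy":0,"wz":0}
    - {"x":-0.013,"y":-0.48,"z":-0.03,"wx":0,"wy":0,"wz":0}
    - {"x":-0.013,"y":-0.58,"z":-0.04,"wx":0,"wy":0,"wz":0}
    - {"x":-0.013,"y":-0.67,"z":-0.01,"wx":0,"wy":0,"wz":0}
    - {"x":-0.013,"y":-0.74,"z":0.05,"wx":0,"wy":0,"wz":0}
    - {"x":-0.013,"y":-0.8,"z":0.12,"wx":0,"wy":0,"wz":0}
    - {"x":-0.013,"y":-0.83,"z":0.2,"wx":0,"wy":0,"wz":0}
    - {"x":-0.013,"y":-0.84,"z":0.29,"wx":0,"wy":0,"wz":0}
    - {"x":-0.013,"y":-0.84,"z":0.305,"wx":0,"wy":0,"wz":0}
    - {"x":-0.013,"y":-0.84,"z":0.31,"wx":0,"wy":0,"wz":0}
    - {"x":-0.013,"y":-0.84,"z":0.31,"wx":0,"wy":0,"wz":0}

```text
t: 12.87
eef_pos: [0.5378, -0.0007, 0.1019]
tool_rot: [0.001, 0.072, 0.997, -0.003]
contact_force: [-5.2, -4.6, 13.2]
gripper_width: 0.001
```

```bash
python3 -c "
from mv import *
a=snap('scene','s5.png')
plan([C(-.02,-.06,.30),C(-.02,-.13,.33),C(-.02,-.215,.3)])
cv2.imwrite('pics/c5.png',cv2.resize(a[90:240,170:320],(400,400))[:,:,::-1])"
```

```text
t 12.92 pos [ 0.5378 -0.0006  0.1019] yaw 81.7 F [-4.2 -4.7 12.2] w 0.0
[0.0, -0.504, -0.988] [-0.002, 0.001, -0.002] rows 5.3 
[-0.002, -0.855, -1.136] [-0.002, 0.001, -0.002] rows 1.8 TOO FAR
[-0.003, -1.279, -0.983] [-0.002, 0.001, -0.002] rows 2.2 TOO FAR
```

View pics/c5.png

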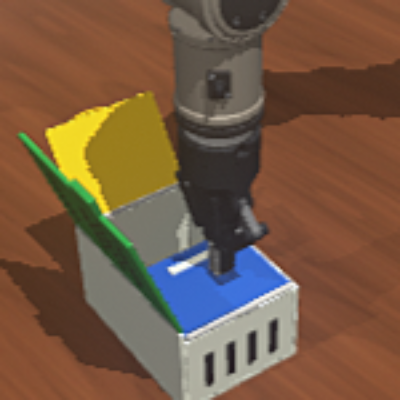

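The blue flap is level with the fingers resting on it. On to the yellow flap.

Call:
jog_arm:
  plan:
    - {"x":0,"y":0,"z":-0.2,"wx":0,"wy":0,"wz":0}
    - {"x":0,"y":0,"z":-0.4,"wx":0,"wy":0,"wz":0}
    - {"x":0,"y":0,"z":-0.6,"wx":0,"wy":0,"wz":0}
    - {"x":0,"y":-0.1,"z":-0.8,"wx":0,"wy":0,"wz":0}
    - {"x":0,"y":-0.3,"z":-0.95,"wx":0,"wy":0,"wz":0}
    - {"x":0,"y":-0.5,"z":-1,"wx":0,"wy":0,"wz":0}
    - {"x":0,"y":-0.7,"z":-1,"wx":0,"wy":0,"wz":0}
    - {"x":0,"y":-0.9,"z":-1,"wx":0,"wy":0,"wz":0}
    - {"x":0,"y":-1,"z":-1,"wx":0,"wy":0,"wz":0}
    - {"x":0,"y":-1,"z":-1,"wx":0,"wy":0,"wz":0}

```text
t: 13.75
eef_pos: [0.506, -0.2058, 0.3054]
tool_rot: [0.002, 0.078, 0.997, -0.004]
contact_force: [0.7, -0.1, 0.2]
gripper_width: 0.002
```

```bash
python3 -c "
from mv import *
plan([C(-.02,-.22,.3),C(-.02,-.22,.168)])"
```

```text
t 13.75 pos [ 0.506  -0.2058  0.3054] yaw 81.0 F [ 0.7 -0.1  0.2] w 0.002
[-0.014, -0.26, 0.029] [-0.003, 0.002, -0.005] rows 1.3 
[-0.01, -0.255, 0.689] [-0.003, 0.002, -0.005] rows 3.2
```

Call:
jog_arm:
  plan:
    - {"x":-0.01,"y":-0.15,"z":0.02,"wx":0,"wy":0,"wz":-0.005}
    - {"x":-0.01,"y":-0.26,"z":0.1,"wx":0,"wy":0,"wz":-0.005}
    - {"x":-0.01,"y":-0.26,"z":0.3,"wx":0,"wy":0,"wz":-0.005}
    - {"x":-0.01,"y":-0.26,"z":0.5,"wx":0,"wy":0,"wz":-0.005}
    - {"x":-0.01,"y":-0.26,"z":0.69,"wx":0,"wy":0,"wz":-0.005}
    - {"x":-0.01,"y":-0.26,"z":0.69,"wx":0,"wy":0,"wz":-0.005}

```text
t: 14.25
eef_pos: [0.4962, -0.2568, 0.1626]
tool_rot: [-0.003, 0.071, 0.997, -0.003]
contact_force: [-0.6, 1.6, -1.0]
gripper_width: -0.002
```

```bash
python3 -c "
from mv import *
T=[C(-.02,y,.17) for y in(-.17,-.14,-.115)]
for d in(75,60,45,30,15,0,-3):
  t=np.radians(d);T.append(C(-.02,-(.0975-.07*np.cos(t)+.015),.106+.07*np.sin(t)+.002))
plan(T)"
```

```text
t 14.25 pos [ 0.4962 -0.2568  0.1626] yaw 81.9 F [-0.6  1.6 -1. ] w -0.002
[-0.022, 0.249, -0.039] [-0.002, -0.002, -0.001] rows 1.2 
[-0.021, 0.399, -0.04] [-0.002, -0.002, -0.001] rows 0.7 
[-0.021, 0.524, -0.041] [-0.002, -0.002, -0.001] rows 0.6 
[-0.021, 0.627, -0.069] [-0.002, -0.002, -0.001] rows 0.5 
[-0.021, 0.711, -0.035] [-0.002, -0.002, -0.001] rows 0.4 
[-0.021, 0.784, 0.02] [-0.002, -0.002, -0.001] rows 0.4 
[-0.021, 0.84, 0.092] [-0.002, -0.002, -0.001] rows 0.4 
[-0.021, 0.876, 0.177] [-0.002, -0.002, -0.001] rows 0.4 
[-0.022, 0.888, 0.267] [-0.002, -0.002, -0.001] rows 0.4 
[-0.022, 0.888, 0.285] [-0.002, -0.002, -0.001] rows 0.1
```

Call:
jog_arm:
  plan:
    - {"x":-0.02,"y":0.2,"z":-0.04,"wx":0,"wy":0,"wz":0}
    - {"x":-0.02,"y":0.37,"z":-0.04,"wx":0,"wy":0,"wz":0}
    - {"x":-0.02,"y":0.52,"z":-0.045,"wx":0,"wy":0,"wz":0}
    - {"x":-0.02,"y":0.63,"z":-0.07,"wx":0,"wy":0,"wz":0}
    - {"x":-0.02,"y":0.71,"z":-0.035,"wx":0,"wy":0,"wz":0}
    - {"x":-0.02,"y":0.785,"z":0.02,"wx":0,"wy":0,"wz":0}
    - {"x":-0.02,"y":0.84,"z":0.09,"wx":0,"wy":0,"wz":0}
    - {"x":-0.02,"y":0.875,"z":0.18,"wx":0,"wy":0,"wz":0}
    - {"x":-0.02,"y":0.89,"z":0.265,"wx":0,"wy":0,"wz":0}
    - {"x":-0.02,"y":0.89,"z":0.28,"wx":0,"wy":0,"wz":0}
    - {"x":-0.02,"y":0.89,"z":0.285,"wx":0,"wy":0,"wz":0}
    - {"x":-0.02,"y":0.89,"z":0.285,"wx":0,"wy":0,"wz":0}

```text
t: 15.25
eef_pos: [0.5266, -0.08, 0.1077]
tool_rot: [-0.002, 0.071, 0.998, -0.001]
contact_force: [-5.0, 6.5, 23.1]
gripper_width: 0.0
```

Call:
jog_arm:
  plan:
    - {"x":0,"y":0,"z":-0.2,"wx":0,"wy":0,"wz":0}
    - {"x":0,"y":0,"z":-0.4,"wx":0,"wy":0,"wz":0}
    - {"x":0,"y":0,"z":-0.6,"wx":0,"wy":0,"wz":0}
    - {"x":0,"y":0.05,"z":-0.8,"wx":0,"wy":0,"wz":0}
    - {"x":0,"y":0.15,"z":-1,"wx":0,"wy":0,"wz":0}
    - {"x":0,"y":0.25,"z":-1,"wx":0,"wy":0,"wz":0}
    - {"x":0,"y":0.25,"z":-1,"wx":0,"wy":0,"wz":0}

```text
t: 15.83
eef_pos: [0.5366, -0.0259, 0.3116]
tool_rot: [0.002, 0.068, 0.998, 0.001]
contact_force: [-1.3, 1.3, -1.2]
gripper_width: 0.002
```

```bash
python3 -c "
from mv import *
a=snap('scene','s6.png');b=snap('top','t6.png')
plan([C(-.02,-.02,.38),C(.1,-.02,.38),C(.2,-.02,.35),C(.21,-.02,.185)])
A=cv2.resize(a[90:240,170:320],(400,400));B=cv2.resize(b[140:260,210:330],(400,400));cv2.imwrite('pics/c6.png',np.hstack([A,B])[:,:,::-1])"
```

```text
t 15.93 pos [ 0.5343 -0.0297  0.3086] yaw 82.0 F [-0.8 -0.3 -0.3] w -0.004
[0.009, -0.153, -0.357] [-0.001, -0.001, -0.0] rows 1.9 
[-0.591, -0.153, -0.358] [-0.001, -0.001, -0.0] rows 2.9 
[-1.091, -0.152, -0.209] [-0.001, -0.001, -0.0] rows 2.5 TOO FAR
[-1.143, -0.15, 0.616] [-0.001, -0.001, -0.0] rows 4.0 TOO FAR
```

View pics/c6.png

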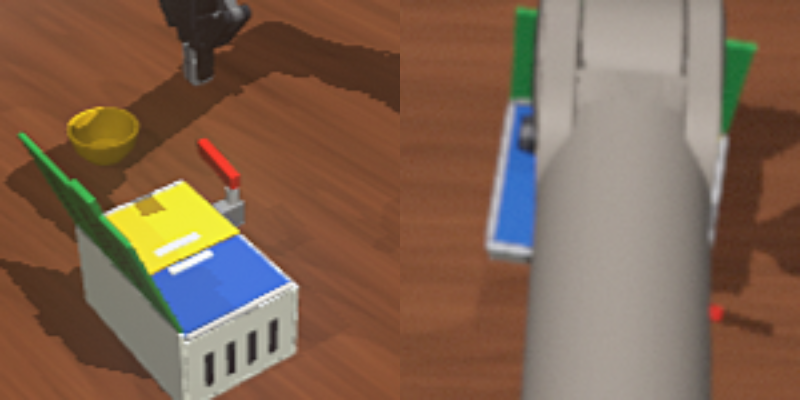

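Both flaps are down and the bowl is undisturbed. Now I'll go over and behind the lid.

Call:
jog_arm:
  plan:
    - {"x":0,"y":-0.1,"z":-0.2,"wx":0,"wy":0,"wz":0}
    - {"x":-0.1,"y":-0.2,"z":-0.36,"wx":0,"wy":0,"wz":0}
    - {"x":-0.3,"y":-0.25,"z":-0.36,"wx":0,"wy":0,"wz":0}
    - {"x":-0.5,"y":-0.25,"z":-0.36,"wx":0,"wy":0,"wz":0}
    - {"x":-0.7,"y":-0.25,"z":-0.36,"wx":0,"wy":0,"wz":0}
    - {"x":-0.9,"y":-0.25,"z":-0.36,"wx":0,"wy":0,"wz":0}
    - {"x":-1,"y":-0.25,"z":-0.36,"wx":0,"wy":0,"wz":0}
    - {"x":-1,"y":-0.25,"z":-0.36,"wx":0,"wy":0,"wz":0}

```text
t: 16.6
eef_pos: [0.7277, -0.1089, 0.3765]
tool_rot: [-0.003, 0.071, 0.997, -0.002]
contact_force: [-1.2, 0.7, -0.2]
gripper_width: 0.0
```

```bash
python3 -c "
from mv import *
plan([C(.21,-.04,.37),C(.21,-.04,.21)])"
```

```text
t 16.6 pos [ 0.7277 -0.1089  0.3765] yaw 81.9 F [-1.2  0.7 -0.2] w 0.0
[-0.129, 0.006, 0.032] [-0.002, -0.002, -0.001] rows 0.6 
[-0.134, 0.01, 0.832] [-0.002, -0.002, -0.001] rows 3.8
```

Call:
jog_arm:
  plan:
    - {"x":-0.13,"y":0.01,"z":0.1,"wx":0,"wy":0,"wz":0}
    - {"x":-0.13,"y":0.01,"z":0.3,"wx":0,"wy":0,"wz":0}
    - {"x":-0.13,"y":0.01,"z":0.5,"wx":0,"wy":0,"wz":0}
    - {"x":-0.13,"y":0.01,"z":0.7,"wx":0,"wy":0,"wz":0}
    - {"x":-0.13,"y":0.01,"z":0.82,"wx":0,"wy":0,"wz":0}
    - {"x":-0.13,"y":0.01,"z":0.82,"wx":0,"wy":0,"wz":0}

```text
t: 17.1
eef_pos: [0.7476, -0.1116, 0.2049]
tool_rot: [-0.01, 0.072, 0.997, -0.002]
contact_force: [-0.2, 0.8, -0.8]
gripper_width: 0.003
```

```bash
python3 -c "
from mv import *
T=[C(x,-.04,.213) for x in(.17,.14,.11,.085)]
for d in(75,60,48):
  t=np.radians(d);T.append(C(.0675-.105*np.cos(t)+.011,-.04,.113+.105*np.sin(t)+.003))
plan(T)"
```

```text
t 17.1 pos [ 0.7476 -0.1116  0.2049] yaw 81.7 F [-0.2  0.8 -0.8] w 0.003
[0.172, 0.004, -0.037] [-0.002, -0.006, -0.001] rows 0.8 
[0.322, 0.003, -0.034] [-0.002, -0.006, -0.001] rows 0.7 
[0.472, 0.003, -0.032] [-0.002, -0.006, -0.001] rows 0.7 
[0.597, 0.002, -0.029] [-0.002, -0.006, -0.001] rows 0.6 
[0.766, 0.001, -0.048] [-0.002, -0.006, -0.001] rows 0.8 
[0.892, 0.001, 0.007] [-0.002, -0.006, -0.001] rows 0.7 
[0.979, 0.001, 0.073] [-0.002, -0.006, -0.001] rows 0.5
```

Call:
jog_arm:
  plan:
    - {"x":0.15,"y":0,"z":-0.037,"wx":0,"wy":-0.006,"wz":0}
    - {"x":0.28,"y":0,"z":-0.035,"wx":0,"wy":-0.006,"wz":0}
    - {"x":0.4,"y":0,"z":-0.032,"wx":0,"wy":-0.006,"wz":0}
    - {"x":0.5,"y":0,"z":-0.03,"wx":0,"wy":-0.006,"wz":0}
    - {"x":0.6,"y":0,"z":-0.035,"wx":0,"wy":-0.006,"wz":0}
    - {"x":0.69,"y":0,"z":-0.045,"wx":0,"wy":-0.006,"wz":0}
    - {"x":0.77,"y":0,"z":-0.048,"wx":0,"wy":-0.006,"wz":0}
    - {"x":0.84,"y":0,"z":-0.02,"wx":0,"wy":-0.006,"wz":0}
    - {"x":0.9,"y":0,"z":0.01,"wx":0,"wy":-0.006,"wz":0}
    - {"x":0.98,"y":0,"z":0.07,"wx":0,"wy":-0.006,"wz":0}

```text
t: 17.93
eef_pos: [0.555, -0.0851, 0.1981]
tool_rot: [0.003, 0.073, 0.997, -0.003]
contact_force: [1.3, 0.0, 1.8]
gripper_width: 0.003
```

```bash
python3 -c "
from mv import *
T=[]
for d in(45,36,27,18,9,0,-2.5):
  t=np.radians(d);T.append(C(.0675-.105*np.cos(t)+.011,-.04,.113+.105*np.sin(t)+.003))
plan(T)"
```

```text
t 17.93 pos [ 0.555  -0.0851  0.1981] yaw 81.6 F [1.3 0.  1.8] w 0.003
[0.028, 0.007, 0.039] [-0.002, 0.002, -0.002] rows 0.2 
[0.082, 0.007, 0.101] [-0.002, 0.002, -0.002] rows 0.4 
[0.126, 0.008, 0.171] [-0.002, 0.002, -0.002] rows 0.4 
[0.158, 0.008, 0.247] [-0.002, 0.002, -0.002] rows 0.4 
[0.178, 0.008, 0.327] [-0.002, 0.002, -0.002] rows 0.4 
[0.185, 0.008, 0.409] [-0.002, 0.002, -0.002] rows 0.4 
[0.184, 0.009, 0.432] [-0.002, 0.002, -0.002] rows 0.1
```

Call:
jog_arm:
  plan:
    - {"x":0.03,"y":0,"z":0.04,"wx":0,"wy":0,"wz":0}
    - {"x":0.08,"y":0,"z":0.1,"wx":0,"wy":0,"wz":0}
    - {"x":0.125,"y":0,"z":0.17,"wx":0,"wy":0,"wz":0}
    - {"x":0.16,"y":0,"z":0.25,"wx":0,"wy":0,"wz":0}
    - {"x":0.18,"y":0,"z":0.33,"wx":0,"wy":0,"wz":0}
    - {"x":0.185,"y":0,"z":0.4,"wx":0,"wy":0,"wz":0}
    - {"x":0.185,"y":0,"z":0.42,"wx":0,"wy":0,"wz":0}
    - {"x":0.185,"y":0,"z":0.43,"wx":0,"wy":0,"wz":0}
    - {"x":0.185,"y":0,"z":0.43,"wx":0,"wy":0,"wz":0}
    - {"x":0.185,"y":0,"z":0.43,"wx":0,"wy":0,"wz":0}

```text
t: 18.77
eef_pos: [0.5185, -0.081, 0.1156]
tool_rot: [0.002, 0.074, 0.997, -0.001]
contact_force: [-15.1, 4.0, 36.6]
gripper_width: 0.003
```

Call:
jog_arm:
  plan:
    - {"x":0,"y":0,"z":-0.2,"wx":0,"wy":0,"wz":0}
    - {"x":0,"y":-0.1,"z":-0.4,"wx":0,"wy":0,"wz":0}
    - {"x":0,"y":-0.3,"z":-0.6,"wx":0,"wy":0,"wz":0}
    - {"x":0,"y":-0.5,"z":-0.7,"wx":0,"wy":0,"wz":0}
    - {"x":0,"y":-0.7,"z":-0.7,"wx":0,"wy":0,"wz":0}
    - {"x":0,"y":-0.8,"z":-0.7,"wx":0,"wy":0,"wz":0}
    - {"x":0,"y":-0.8,"z":-0.7,"wx":0,"wy":0,"wz":0}

```text
t: 19.35
eef_pos: [0.4922, -0.2488, 0.2598]
tool_rot: [0.005, 0.08, 0.997, -0.004]
contact_force: [-0.4, -0.4, 0.2]
gripper_width: 0.002
```

```bash
python3 -c "
from mv import *
a=snap('scene','s7.png');b=snap('top','t7.png')
plan([C(-.15,-.13,.26),C(-.15,-.10,.126)])
A=cv2.resize(a[90:240,170:320],(400,400));B=cv2.resize(b[140:260,210:330],(400,400));cv2.imwrite('pics/c7.png',np.hstack([A,B])[:,:,::-1])"
```

```text
t 19.45 pos [ 0.4937 -0.2416  0.2575] yaw 81.2 F [ 1.3 -0.6 -0. ] w -0.001
[0.61, 0.367, -0.018] [-0.001, 0.002, -0.004] rows 3.4 
[0.617, 0.519, 0.652] [-0.001, 0.002, -0.004] rows 3.3
```

View pics/c7.png

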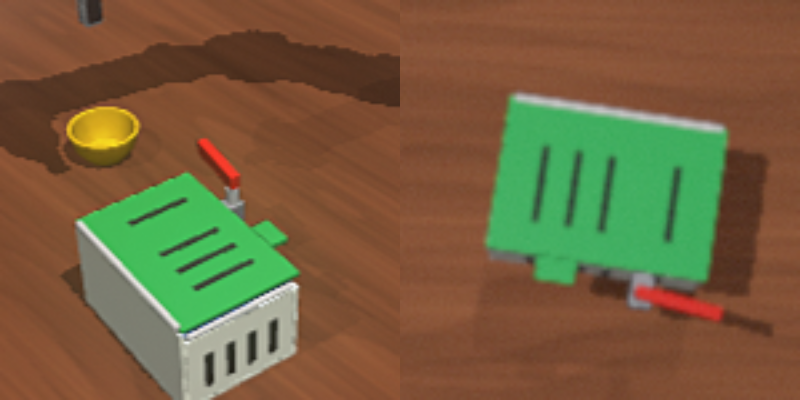

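Lid closed, with the latch bar still pointing along -y at crop (640-720,295-315). I'll move in front of the bar.

```bash
python3 -c "
from mv import *
plan([C(-.127,-.105,.2),C(-.127,-.105,.124)])"
```

```text
t 19.45 pos [ 0.4937 -0.2416  0.2575] yaw 81.2 F [ 1.3 -0.6 -0. ] w -0.001
[0.499, 0.494, 0.283] [-0.001, 0.002, -0.004] rows 3.6 
[0.501, 0.495, 0.663] [-0.001, 0.002, -0.004] rows 1.8
```

Call:
jog_arm:
  plan:
    - {"x":0.15,"y":0.1,"z":0,"wx":0,"wy":0.002,"wz":-0.004}
    - {"x":0.3,"y":0.25,"z":0,"wx":0,"wy":0.002,"wz":-0.004}
    - {"x":0.45,"y":0.4,"z":0,"wx":0,"wy":0.002,"wz":-0.004}
    - {"x":0.495,"y":0.49,"z":0.05,"wx":0,"wy":0.002,"wz":-0.004}
    - {"x":0.495,"y":0.49,"z":0.2,"wx":0,"wy":0.002,"wz":-0.004}
    - {"x":0.495,"y":0.49,"z":0.29,"wx":0,"wy":0.002,"wz":-0.004}
    - {"x":0.495,"y":0.49,"z":0.29,"wx":0,"wy":0.002,"wz":-0.004}

```text
t: 20.03
eef_pos: [0.4092, -0.1279, 0.1963]
tool_rot: [-0.002, 0.069, 0.998, -0.001]
contact_force: [-0.8, 0.0, -0.5]
gripper_width: 0.003
```

```bash
python3 -c "
from mv import *
plan([C(-.127,-.105,.2),C(-.127,-.105,.124)])"
```

```text
t 20.03 pos [ 0.4092 -0.1279  0.1963] yaw 82.1 F [-0.8  0.  -0.5] w 0.003
[-0.008, -0.004, -0.019] [-0.001, -0.001, 0.001] rows 0.1 
[-0.009, -0.003, 0.361] [-0.001, -0.001, 0.001] rows 1.8
```

Call:
jog_arm:
  plan:
    - {"x":0,"y":0,"z":0.12,"wx":0,"wy":0,"wz":0}
    - {"x":0,"y":0,"z":0.24,"wx":0,"wy":0,"wz":0}
    - {"x":0,"y":0,"z":0.33,"wx":0,"wy":0,"wz":0}
    - {"x":0,"y":0,"z":0.36,"wx":0,"wy":0,"wz":0}
    - {"x":0,"y":0,"z":0.36,"wx":0,"wy":0,"wz":0}

```text
t: 20.45
eef_pos: [0.4086, -0.1277, 0.124]
tool_rot: [-0.003, 0.069, 0.998, -0.002]
contact_force: [-0.2, 0.7, -0.9]
gripper_width: -0.002
```

```bash
python3 -c "
from mv import *
T=[]
for d in(97,85,75,65,55,45,35,25,15,7,0,-3):
  a=np.radians(d);u=np.array([np.cos(a),-np.sin(a)]);v=np.array([-np.sin(a),-np.cos(a)])
  p=np.array([-.092,-.045])+.055*u+(.006+.011*abs(np.sin(a))+.015*abs(np.cos(a)))*v;T.append(C(p[0],p[1],.1245))
plan(T)"
```

```text
t 20.45 pos [ 0.4086 -0.1277  0.124 ] yaw 82.1 F [-0.2  0.7 -0.9] w -0.002
[-0.059, 0.034, -0.003] [-0.001, -0.002, 0.001] rows 0.3 
[-0.119, 0.013, -0.003] [-0.001, -0.002, 0.001] rows 0.3 
[-0.158, 0.003, -0.004] [-0.001, -0.002, 0.001] rows 0.2 
[-0.201, -0.001, -0.004] [-0.001, -0.002, 0.001] rows 0.2 
[-0.247, 0.002, -0.004] [-0.001, -0.002, 0.001] rows 0.2 
[-0.294, 0.014, -0.005] [-0.001, -0.002, 0.001] rows 0.2 
[-0.341, 0.036, -0.005] [-0.001, -0.002, 0.001] rows 0.2 
[-0.384, 0.068, -0.005] [-0.001, -0.002, 0.001] rows 0.3 
[-0.421, 0.111, -0.006] [-0.001, -0.002, 0.001] rows 0.3 
[-0.445, 0.151, -0.006] [-0.001, -0.002, 0.001] rows 0.2 
[-0.461, 0.189, -0.006] [-0.001, -0.002, 0.001] rows 0.2 
[-0.466, 0.201, -0.006] [-0.001, -0.002, 0.001] rows 0.1
```

Call:
jog_arm:
  plan:
    - {"x":-0.06,"y":0.03,"z":-0.01,"wx":0,"wy":0,"wz":0}
    - {"x":-0.12,"y":0.013,"z":-0.012,"wx":0,"wy":0,"wz":0}
    - {"x":-0.16,"y":0.003,"z":-0.012,"wx":0,"wy":0,"wz":0}
    - {"x":-0.2,"y":0,"z":-0.012,"wx":0,"wy":0,"wz":0}
    - {"x":-0.25,"y":0.002,"z":-0.012,"wx":0,"wy":0,"wz":0}
    - {"x":-0.295,"y":0.014,"z":-0.012,"wx":0,"wy":0,"wz":0}
    - {"x":-0.34,"y":0.036,"z":-0.012,"wx":0,"wy":0,"wz":0}
    - {"x":-0.385,"y":0.07,"z":-0.012,"wx":0,"wy":0,"wz":0}
    - {"x":-0.42,"y":0.11,"z":-0.012,"wx":0,"wy":0,"wz":0}
    - {"x":-0.445,"y":0.15,"z":-0.012,"wx":0,"wy":0,"wz":0}
    - {"x":-0.46,"y":0.19,"z":-0.012,"wx":0,"wy":0,"wz":0}
    - {"x":-0.46,"y":0.2,"z":-0.012,"wx":0,"wy":0,"wz":0}

```text
t: 21.45
eef_pos: [0.5059, -0.1013, 0.1256]
tool_rot: [-0.003, 0.068, 0.998, -0.003]
contact_force: [0.6, -8.1, 0.9]
gripper_width: -0.002
```

Call:
jog_arm:
  plan:
    - {"x":0,"y":0.01,"z":0,"wx":0,"wy":0,"wz":0}
    - {"x":0,"y":0.02,"z":0,"wx":0,"wy":0,"wz":0}
    - {"x":0,"y":0.025,"z":0,"wx":0,"wy":0,"wz":0}
    - {"x":0,"y":0.025,"z":0,"wx":0,"wy":0,"wz":0}

```text
t: 21.78
eef_pos: [0.506, -0.1008, 0.1258]
tool_rot: [-0.003, 0.07, 0.998, -0.006]
contact_force: [-1.0, -14.1, -0.8]
gripper_width: -0.003
```

```bash
python3 -c "
from mv import *
a=snap('scene','s8.png')
plan([C(-.037,-.066,.1245)])
cv2.imwrite('pics/c8.png',cv2.resize(a[90:240,170:320],(400,400))[:,:,::-1])"
```

```text
t 21.83 pos [ 0.506  -0.1008  0.1258] yaw 82.0 F [ -1.2 -14.1  -0.9] w -0.003
[0.003, -0.01, 0.007] [-0.004, -0.001, -0.0] rows 0.1
```

View pics/c8.png

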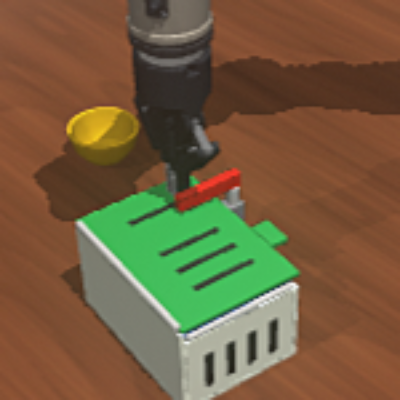

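The latch is at its stop (14 N, stalled) and points back across the lid. I'll back off to -y, go up and clear, then check.

Call:
jog_arm:
  plan:
    - {"x":0,"y":-0.1,"z":0,"wx":0,"wy":0,"wz":0}
    - {"x":0,"y":-0.2,"z":-0.05,"wx":0,"wy":0,"wz":0}
    - {"x":0,"y":-0.3,"z":-0.25,"wx":0,"wy":0,"wz":0}
    - {"x":0,"y":-0.5,"z":-0.45,"wx":0,"wy":0,"wz":0}
    - {"x":0,"y":-0.7,"z":-0.6,"wx":0,"wy":0,"wz":0}
    - {"x":0,"y":-0.85,"z":-0.7,"wx":0,"wy":0,"wz":0}
    - {"x":0,"y":-0.85,"z":-0.7,"wx":0,"wy":0,"wz":0}
    - {"x":0,"y":-0.85,"z":-0.7,"wx":0,"wy":0,"wz":0}

```text
t: 22.5
eef_pos: [0.4835, -0.2726, 0.2716]
tool_rot: [0.001, 0.073, 0.997, -0.007]
contact_force: [0.9, -0.8, -0.1]
gripper_width: 0.0
```

```bash
python3 -c "
from fit import *
from mv import plan
a=snap('scene','s9.png');b=snap('top','t9.png');plan([])
for n,f in(('top','t9.png'),):
  M=masks(n,f)
  q=np.argwhere(M['r']>0)[:,::-1].astype(np.float32);vx,vy,x0,y0=cv2.fitLine(q,cv2.DIST_L2,0,.01,.01).ravel()
  A=unproj(n,(x0-8*vx,y0-8*vy),.139);B=unproj(n,(x0+8*vx,y0+8*vy),.139);d=(A-B)*np.sign((A-B)[0]);print('latch rad',-np.arctan2(d[1],d[0])-.1395,len(q))
A=cv2.resize(a[90:240,170:320],(400,400));B=cv2.resize(b[140:260,210:330],(400,400));cv2.imwrite('pics/c9.png',np.hstack([A,B])[:,:,::-1])"
```

```text
t 22.6 pos [ 0.4835 -0.2672  0.268 ] yaw 82.0 F [ 0.2  1.2 -0.7] w -0.0
latch rad -0.011093751621967268 77
```

View pics/c9.png

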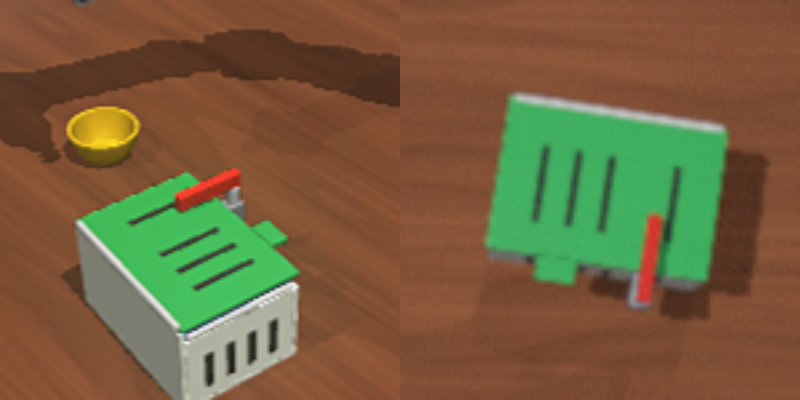

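Everything is closed, the latch measures about 0 rad, and the arm is clear.

```bash
python3 -c "
from h import *
print(bot.hand_in())"
```

```text
the job is handed in; nothing more can be done
None
```

The frame is in the pocket and the carrier is shut and latched; I handed the job in at about 22.6 s of the 72 s, and the hand-in gave no verdict.

- **Frame:** I gripped it by its tab, set it down in the pocket and let go. Before the flaps closed, its tab sat within about 1 px of where the pocket centre should show. It is hidden now, so I could not check it again.
- **Closing:** I folded the blue flap, then the yellow flap, then the green lid, pushing each onto its stop. Both flaps looked level before the lid covered them. The final pictures show the lid flat.
- **Latch:** I pushed the bar until it stalled at 14 N. It measured about -0.01 rad in the top picture and points straight back across the lid.
- **Other things:** The bowl looked unmoved in the pictures. I did not check the perch and feeder clip again, but the arm did not work near them. The arm ended clear of everything, with no contact force.

**Disagreement:** My carrier-pose fit from the scene camera alone was poor and about 9 mm off in x. I used the top-camera fit instead, and carrier corners I read off the scene picture agreed with it to within 1 px.

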